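Change the printed stop behind the clamps in the T-slot

TASK

The temporary orange printed stop at the closed end of the fixture plate's T-slot is to be replaced by the proper aluminium stop. Slide the red star-knob clamp and the yellow-capped rest out through the slot's open end and stand them on the blue mat, then take the orange stop out the same way and put it in the red case. Slide the aluminium stop into that slot until it is right home against the closed end, then slide the clamp and the rest back in, each upright and to the place where it stood; leave the caliper, the pliers and the screw jar alone.

Things in the scene. Friction and masses are not known exactly. Their poses are not given: they have to be found in the camera images.
- plate: Fixed dark grey T-slot plate, 150 (x) x 104 (y) x 29 mm. Origin: centre of its underside, z up. Slots along x at y=+25 mm (in use) and -25 (empty). Chamfered open end, x=-75, to the robot; closed by a bar at x=+75. Slot 16 mm wide at z 18-29, 32 wide at z 5-18. Parts slide on its floor (z=5), out only by the open end. A stop fully home: origin x=+60.
- clamp: Clamp with a red star knob, loose in the slot, 61 mm high, 0.16 kg. Origin: centre of its underside, z up. Steel T foot 30 (x) x 26 (y) x 8 mm, corners chamfered; neck 22 x 11 (y) mm; washer 33 mm across at z 27-30 mm; knob 35 mm across at z 39-61 mm, the part to grip. Its x lies along the slot; at the start near plate x=-28 or +16 mm.
- rest: Work rest with a yellow domed cap, loose in the slot, 62 mm high, 0.16 kg. Origin: centre of its underside, z up. Steel T foot 30 (x) x 26 (y) x 8 mm, corners chamfered; neck 22 x 11 (y) mm; washer 33 mm across at z 27-30 mm; pillar and cap 31 mm across at z 30-62 mm, the part to grip. Its x lies along the slot; at the start near plate x=-28 or +16 mm (before or behind the clamp).
- old_stop: Orange printed stop with fine ribs, in the slot at its closed end, 66 mm high, 0.12 kg. Origin: centre of its underside, z up. Steel T foot 30 (x) x 26 (y) x 8 mm, corners chamfered; neck 22 x 11 (y) mm; block 24 (x) x 32 (y) mm at z 27-66 mm: grip it across y. Its x lies along the slot.
- new_stop: Bare aluminium stop with dark end faces, standing on the bench in front of the plate, 66 mm high, 0.22 kg. Origin: centre of its underside, z up. Steel T foot 30 (x) x 26 (y) x 8 mm, corners chamfered; neck 22 x 11 (y) mm; block 24 (x) x 32 (y) mm at z 27-66 mm: grip it across y. It goes into the slot with its x along the plate's x, either way round.
- side_mat: Blue mat fixed on the bench, 120 (x) x 90 (y) x 3 mm: the side area for the clamp and the rest. Origin: centre of its underside, z up. It lies left of the plate or nearer to the robot; the printer right of the plate (world y below 0.11 m, x 0.33 to 0.57 m) is 0.24 m high: pass over or around it.
- red_case: Open red case, fixed on the bench, 85 (x) x 120 (y) x 40 mm, walls and floor 4 mm, for the orange stop. Origin: centre of its underside, z up. A narrow bar along x crosses its mouth at y -15 to -9 mm (z 36-40); the larger opening is x -38 to 38, y -9 to +56 mm, its middle at y=+24. A post 10 mm thick stands in each corner.
- caliper: Digital caliper with a black display, 220 mm long, lying behind the plate: leave it alone.
- pliers: Pliers with blue handles, 175 mm long, lying at the left: leave them alone.
- screw_jar: Clear jar of screws with a blue lid, 55 mm across, 62 mm high, standing behind the plate: leave it alone.
Mind the look-alikes: they are no part of the job. Leave any green look-alike of the plate alone. Several things look just like the new_stop: the one meant starts farthest to the robot's left.

How it is judged:
By the outcome, as a careful person would: the job done as asked, in the order asked, and still so for the second after the job is handed in, with the robot touching nothing.
It also fails if it takes over 118 s, if anything falls off the work surface, if the arm or the gripper's body presses on something with over 40 N, if the wrist force passes 120 N, or if a joint passes its speed limit or range.

ROBOT

A 6-joint arm with a two-finger parallel gripper is mounted at the origin on a cart in front of the work surface, level with it; the furniture and walls round the work are solid. World frame = base frame: x ahead of the robot, y to its left, z up, the work surface at z = 0. Lengths are in m, angles in degrees, forces in N, time in s.
With the tool pointing down it reaches from about 0.4 to 0.825 m from the base axis. Payload 7 kg.
Tool frame: the origin (TCP) lies at the very end of the fingers, on their centre line; the grasp point (between the pads) lies 19 mm behind it; z points along the fingers, y is the line along which they close (so a half turn about z gives the same grasp; the last joint's range is limited). The gripper opens to 88 mm and grips with 3 to 60 N. Pads are 19 mm wide; open, the fingers measure 130 mm over their backs; the gripper's body (78 mm by 193 mm) begins 47 mm behind the grasp point.
Start: joints at [82.913, 20.546, 0.682, 0, -70.136, -16.507], TCP at [0.27, 0.619, 0.227] pointing down, gripper open.
Joint ranges: [-176.03, 176.03], [-82.01, 121.73], [-58.28, 71.71], [-173.87, 95.51], [-174.79, -0.11], [-173.66, 173.66]. Speed limits (degrees/s): [136.94, 136.94, 172.46, 180, 180, 180].

INTERFACE

Orientations are given as [roll, pitch, yaw] about the fixed x, y, z axes, in that order (R = Rz(yaw) Ry(pitch) Rx(roll)).
In Python, from plant import get_obs, snapshot, camera_params, close_job, boxes_of, cut_out, landmark_of gives the robot as it stands.
- The arm moves only by the shell command python3 -m inch 'ROWS' [OPENING]. ROWS is text: rows parted by semicolons, each of 6 numbers parted by spaces: the shift along the tool's x, y, z in units of 30 cm (1.0 is 30 cm), then the turn, a rotation vector about the tool's x, y, z in units of pi rad (1.0 is pi rad). A call has 1 to 10 rows; each row is the pose to reach, as a shift and turn from the pose commanded when the call began, along the tool's axes at that moment, turning the shorter way round; what a row does not reach only later rows make up. A row lasts 1/12 s, in which the tool goes at most 41.7 mm and 7.16 degrees, less where a joint would pass 70% of its speed; a pose out of reach is approached as far as the arm can. A call with a number of a shift or a turn outside -1 to 1 is refused whole. A call with a gripper value outside its range is refused whole. OPENING is the closure, from -1 (fully open) to 1 (shut), set as the call begins (- or left out, the last holds). The fingers move at their own pace and stop on an object; the grip force is fixed at half the most. Time passes only in rows, so rows that repeat a pose let the fingers close. It gives the time, the measured TCP pose, the force, the opening and the grip force at its end, in the units of the state.
- get_obs(): the state, without advancing time (a new reading comes with each control period).
- snapshot(name): name is "scene" or "top"; returns the picture (400x640x3 uint8, red, green, blue); there is no depth.
- camera_params(name): a dict with "mtx" (3x3 intrinsics, pixels), "k1" (the pictures are not rectified: a ray, as slopes to the right and down, at radius r is drawn at 1 + k1 r^2 times it, then the intrinsics apply), "rvec" (rotation vector, rad) and "tvec" (3), from world to camera coordinates, as OpenCV has them. Camera axes: x right, y down, z forward; pixel columns grow to the right and rows downward; lengths in m; the calibration is good to about 2 mm. A picture is of the moment at which its call begins. camera_params takes no time and is no camera call.
- close_job(): hands the job in; it is judged then, once.
Trained networks look in the newest picture that a camera, given by its name, has taken for a name from the list of things; names that differ only in an ending like _2 or _b are one class to them, and where a whole thing is asked for, a point or a joint stands for the part that bears it (a point fixed in the world has none). Each returns a list of dicts, best first, with "p" (0 to 1); they miss things now and then, are a little off and sometimes report something else, mostly with a low value. They report only what shows in the picture. A call takes as long as a camera call. They do not tell look-alikes from the thing itself.
- boxes_of(camera, thing): "rect" ([left, top, width, height] in pixels, round what is visible of it).
- cut_out(camera, thing): "pixels" (400x640 bool, what is visible of it) and "rect" ([left, top, width, height] in pixels, round what is visible of it).
- landmark_of(camera, thing): "uv" ([column, row] in pixels: a listed point, or the origin of a listed thing).
The state is a dict: "clock": time; "joint_pos": joint angles; "qvel": joint speeds; "tau": joint torques, N m; "tool_pos": TCP position; "orientation": TCP orientation; "force": force on the tool from outside, world axes, zero at the start; "moment": the same for the moment, N m; "opening": finger opening in m; "gripper_force": force on a finger pad.
Only numpy, scipy, OpenCV 4.12 (cv2) and the standard library are available. Lean on these libraries where they do the work, as an engineer would, in place of code of your own. Each camera call takes 0.05 s, during which the arm holds its last target. There are 200 camera calls.

## Working session

There is one attempt and no reset: what is moved stays moved. The work goes in short steps, Python scripts to look and compute and a shell command to move; the robot and the scene stay as the last step left them, time stands still between calls to the robot, and variables do not carry over. Pictures are saved under pics/ and viewed, at most 14 in all, crops included, and the job is handed in when it is done.

```bash
ls; mkdir -p pics; cat > h.py <<'E'
import numpy as np, cv2
from plant import *
def cam(n):
    c=camera_params(n); return np.array(c['mtx']),c['k1'],cv2.Rodrigues(np.array(c['rvec'],float))[0],np.array(c['tvec'],float)
def proj(n,P):
    K,k,R,t=cam(n); p=np.atleast_2d(P)@R.T+t; s=p[:,:2]/p[:,2:]; s=s*(1+k*(s**2).sum(1,keepdims=True))
    return s*[K[0,0],K[1,1]]+K[:2,2]
def ray(n,uv):
    K,k,R,t=cam(n)
    s=cv2.undistortPoints(np.array([[uv]],float),K,np.array([k,0,0,0,0.]))[0,0]
    return -R.T@t, R.T@np.array([s[0],s[1],1])
def atz(n,uv,z):
    o,d=ray(n,uv); return o+d*(z-o[2])/d[2]
def snap(n,f):
    im=snapshot(n); cv2.imwrite('pics/'+f,im[:,:,::-1]); return im
def tri(u1,u2):
    (o1,d1),(o2,d2)=ray('scene',u1),ray('top',u2)
    A=np.stack([d1,-d2],1); x=np.linalg.lstsq(A,o2-o1,rcond=None)[0]
    a,b=o1+d1*x[0],o2+d2*x[1]; return (a+b)/2,np.linalg.norm(a-b)
E
python3 - <<'E'
from h import *
print(get_obs())
for n in('scene','top'):
    snap(n,n+'0.png'); print(n,'campos',-cam(n)[2].T@cam(n)[3],cam(n)[0][0,0])
    for t in 'plate clamp rest old_stop new_stop side_mat red_case'.split():
        print(t,[(np.round(r['uv']).tolist(),round(r['p'],2),atz(n,r['uv'],0).round(3).tolist()) for r in landmark_of(n,t)])
E
```

```text
pics
{'clock': 0.0, 'joint_pos': array([ 8.29130002e+01,  2.05929854e+01,  6.33032187e-01, -1.89010309e-02,
       -7.01349847e+01, -1.65062649e+01]), 'qvel': array([-0.00412019, -0.03516782,  0.00372542,  0.00289671, -0.11944312,
        0.00325152]), 'tau': array([ 1.03595576e-03, -5.82718062e+01,  2.93056369e+01,  6.99696064e+00,
        6.87127031e-03, -1.67577477e-04]), 'tool_pos': array([0.2700061 , 0.61811327, 0.22560338]), 'orientation': array([ 1.79903926e+02, -9.94053452e-03, -2.35996938e+01]), 'force': array([-0.4513148 ,  0.50323394,  0.14838253]), 'moment': array([-0.02520867,  0.00931778, -0.02784569]), 'gripper_force': 0.0, 'opening': 0.08798756602145497}
scene campos [ 0.25800902 -0.15808528  0.78718357] 393.8136857712219
plate [([244.0, 162.0], 0.89, [0.452, 0.657, 0.0]), ([367.0, 254.0], 0.8, [0.588, 0.226, -0.0])]
clamp [([349.0, 250.0], 0.75, [0.557, 0.256, 0.0])]
rest [([363.0, 244.0], 0.67, [0.595, 0.254, 0.0])]
old_stop [([377.0, 230.0], 0.83, [0.647, 0.272, 0.0]), ([362.0, 241.0], 0.24, [0.598, 0.263, 0.0])]
new_stop [([284.0, 287.0], 0.71, [0.381, 0.247, 0.0])]
side_mat [([281.0, 238.0], 0.6, [0.434, 0.369, 0.0])]
red_case [([330.0, 212.0], 0.67, [0.576, 0.378, 0.0])]
top campos [0.34828587 0.37488811 1.2343428 ] 515.6891175494223
plate [([204.0, 245.0], 0.76, [0.457, 0.667, 0.0]), ([386.0, 192.0], 0.62, [0.591, 0.226, 0.0])]
clamp [([376.0, 212.0], 0.64, [0.541, 0.25, 0.0])]
rest [([376.0, 193.0], 0.74, [0.588, 0.251, 0.0])]
old_stop [([370.0, 174.0], 0.51, [0.635, 0.265, 0.0])]
new_stop [([378.0, 278.0], 0.64, [0.382, 0.247, 0.0]), ([275.0, 222.0], 0.52, [0.513, 0.495, 0.0]), ([415.0, 266.0], 0.47, [0.413, 0.158, 0.0])]
side_mat [([328.0, 263.0], 0.6, [0.419, 0.366, 0.0])]
red_case [([320.0, 198.0], 0.96, [0.576, 0.388, 0.0])]
```

View pics/scene0.png

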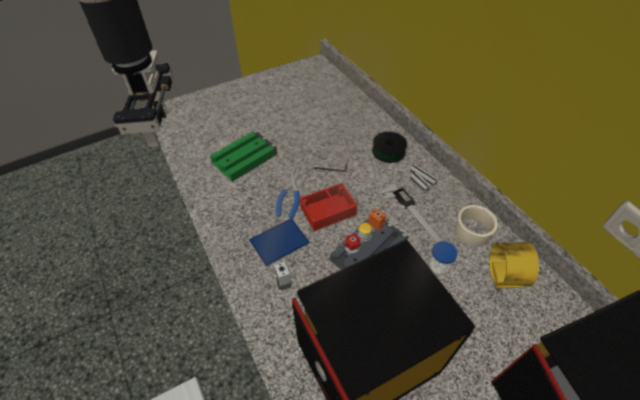

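View pics/top0.png

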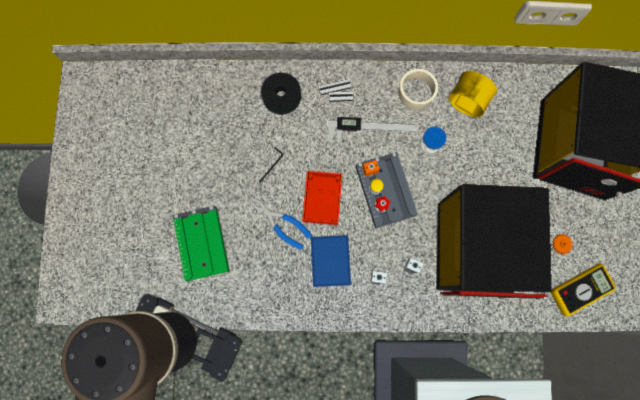

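The top view shows the plate at about (387,190), with the orange stop at (371,168), the rest at (377,186) and the clamp at (383,204). The red case is at (322,198) and the mat at (331,261). There are two candidates for the new_stop, at (379,278) and (414,265). The one at (379,278) is farther to the robot's left (larger y), so it fits. The detection at (275,222) is the pliers. I'll confirm with a crop.

```bash
python3 - <<'E'
import cv2
a=cv2.imread('pics/top0.png')[150:290,300:430]; b=cv2.imread('pics/scene0.png')[180:300,240:410]
cv2.imwrite('pics/c1.png',cv2.resize(a,None,fx=4.2,fy=4.2,interpolation=cv2.INTER_CUBIC))
cv2.imwrite('pics/c2.png',cv2.resize(b,None,fx=4.5,fy=4.5,interpolation=cv2.INTER_CUBIC))
E
```

```text
(no output)
```

View pics/c1.png

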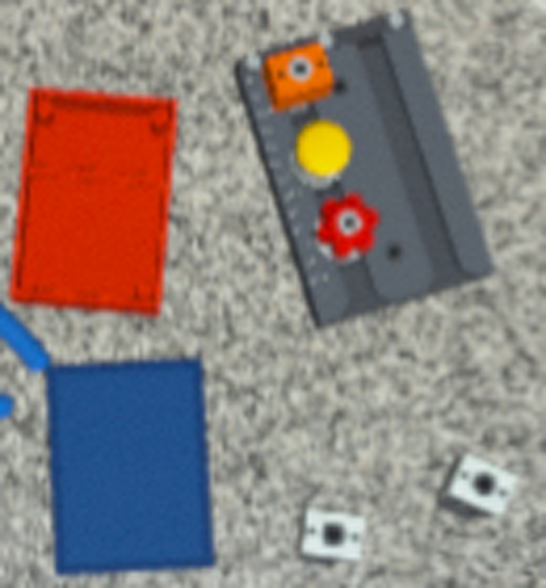

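View pics/c2.png

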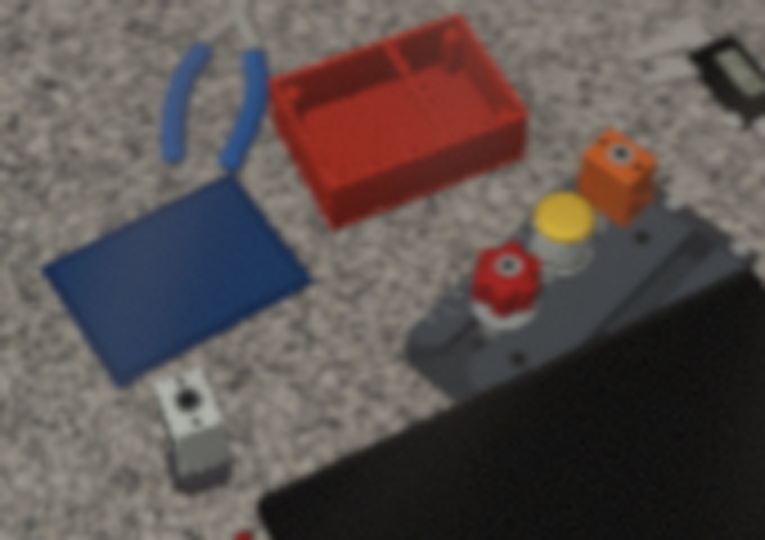

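The crop confirms it: the left bare-aluminium block, crop 1 (333,535) and full top view (379,278), is the new_stop. The one at (414,265) is the look-alike. The case bar lies on the far side of the case, so the large opening is nearer the robot. Next I'll fit poses by silhouette.

```bash
cat >> h.py <<'E'
from scipy.optimize import minimize
def box(x,y,z0,z1): return np.array([[a*x/2,b*y/2,z] for a in(-1,1) for b in(-1,1) for z in(z0,z1)])*1e-3
def cyl(d,z0,z1): 
    a=np.arange(0,2*np.pi,.3); return np.array([[d/2*np.cos(t),d/2*np.sin(t),z] for t in a for z in(z0,z1)])*1e-3
M=dict(plate=[box(150,104,0,29)],clamp=[cyl(33,27,30),cyl(35,39,61)],rest=[cyl(33,27,30),cyl(31,30,55),cyl(20,55,62)],
 old_stop=[box(24,32,27,66)],new_stop=[box(24,32,27,66),box(22,11,0,30),box(30,26,0,8)],side_mat=[box(120,90,0,3)],red_case=[box(85,120,0,40)])
S=4
def render(n,t,x,y,z,yaw):
    m=np.zeros((400*S,640*S),np.uint8); c,s=np.cos(yaw),np.sin(yaw)
    for P in M[t]:
        Q=P@np.array([[c,-s,0],[s,c,0],[0,0,1]]).T+[x,y,z]
        h=cv2.convexHull((((proj(n,Q)+.5)*S-.5)*16).round().astype(np.int32)); cv2.fillConvexPoly(m,h,1,shift=4)
    return m
def fit(n,t,mask,x0,z=0,free_yaw=True):
    g=cv2.resize(mask.astype(np.uint8),None,fx=S,fy=S,interpolation=cv2.INTER_NEAREST)
    def f(v):
        m=render(n,t,v[0]/1e3,v[1]/1e3,z,np.deg2rad(v[2] if free_yaw else x0[2])); return 1-(m&g).sum()/(m|g).sum()
    v0=np.array([x0[0]*1e3,x0[1]*1e3,x0[2]]); d=np.array([[0,0,0],[5,0,0],[0,5,0],[0,0,6]])
    best=min((minimize(f,v0,method='Nelder-Mead',options=dict(initial_simplex=v0+q*d,xatol=.05,fatol=1e-5)) for q in(1,-1)),key=lambda r:r.fun)
    return best.x.round(2),round(best.fun,3)
def meas(n,t,x0,z=0,free_yaw=True,name=None):
    best=None;p=proj(n,[x0[0],x0[1],z+.02])[0]
    for c in cut_out(n,name or t):
        l,tp,w,h=c['rect']
        if abs(l+w/2-p[0])<30 and abs(tp+h/2-p[1])<30 and (best is None or c['p']>best['p']): best=c
    return fit(n,t,best['pixels'],x0,z,free_yaw) if best else None
E
python3 - <<'E'
from h import *
r,e=meas('top','plate',[.59,.226,15]); print('plate',r,e); y=r[2]
print('plate scene',meas('scene','plate',[r[0]/1e3,r[1]/1e3,y]))
c,s=np.cos(np.deg2rad(y)),np.sin(np.deg2rad(y))
for n in('top','scene'):
  for t,px in(('clamp',-28),('rest',16),('old_stop',60)):
    w=(r[0]+c*px-s*25)/1e3,(r[1]+s*px+c*25)/1e3
    q=meas(n,t,[*w,y],.005,False)
    if q:
        d=q[0][:2]-r[:2]; print(n,t,q,'in plate',(c*d[0]+s*d[1]).round(1),(-s*d[0]+c*d[1]).round(1))
  for t,x0 in(('new_stop',[.38,.247,0]),('side_mat',[.425,.367,0]),('red_case',[.576,.385,-90])): print(n,t,meas(n,t,x0))
E
```

```text
plate [589.12 227.61  17.99] 0.238
plate scene (array([593.11, 237.16,  23.77]), np.float64(0.588))
top clamp (array([550.77, 242.91,  20.72]), np.float64(0.142)) in plate -31.7 26.4
top rest (array([595.1 , 255.62,  23.43]), np.float64(0.084)) in plate 14.3 24.8
top old_stop (array([636.91, 268.95,  22.33]), np.float64(0.137)) in plate 58.2 24.6
top new_stop (array([384.19, 251.41,  -2.68]), np.float64(0.114))
top side_mat (array([424.48, 360.52,   4.46]), np.float64(0.059))
top red_case (array([570.79, 382.32, -94.44]), np.float64(0.035))
scene clamp (array([553.2 , 240.44,  19.87]), np.float64(0.118)) in plate -30.2 23.3
scene rest (array([598.96, 257.18,  14.67]), np.float64(0.099)) in plate 18.5 25.1
scene old_stop (array([640.21, 270.4 ,  16.72]), np.float64(0.119)) in plate 61.8 24.9
scene new_stop (array([384.53, 251.93,  -5.71]), np.float64(0.096))
scene side_mat (array([424.43, 361.31,   4.32]), np.float64(0.033))
scene red_case (array([573.26, 382.82, -94.8 ]), np.float64(0.026))
```

```bash
cat > go.py <<'E'
import sys,numpy as np
from plant import get_obs
from scipy.spatial.transform import Rotation as R
def show(x,y,z,yaw,pos=None,ori=None):
    o=get_obs(); p=o['tool_pos'] if pos is None else pos; r=R.from_euler('xyz',o['orientation'] if ori is None else ori,degrees=True)
    t=R.from_euler('xyz',[180,0,yaw],degrees=True)
    d=r.inv().apply(np.array([x,y,z])-p)/.3; w=(r.inv()*t).as_rotvec()/np.pi
    print('row',d.round(4),w.round(4),'dist mm',round(np.linalg.norm(d)*300))
if __name__=='__main__':
    a=[float(v) for v in sys.argv[1:]]; show(*a)
E
python3 go.py .552 .2417 .13 18; python3 go.py .41 .43 .20 0
```

```text
row [1.3636 0.7751 0.3219] [ 0.      0.     -0.2311] dist mm 480
row [0.6787 0.3894 0.0885] [ 0.     -0.     -0.1311] dist mm 236
```

```bash
python3 -m inch '0.679 0.389 0.05 0 0 -0.131;0.679 0.389 0.05 0 0 -0.131;0.679 0.389 0.05 0 0 -0.131;0.679 0.389 0.05 0 0 -0.131;0.679 0.389 0.05 0 0 -0.131;0.679 0.389 0.05 0 0 -0.131;0.679 0.389 0.05 0 0 -0.131' ; python3 go.py .552 .2417 .13 18
```

```text
clock: 2.08
tool_pos: [0.4122, 0.426, 0.2116]
orientation: [180.0, 0.0, -0.2]
force: [-0.0, 0.4, 0.1]
opening: 0.0876
gripper_force: 0.0
row [0.4685 0.6122 0.2724] [ 2.000e-04  1.000e-04 -1.012e-01] dist mm 245
```

```bash
python3 -m inch '0.468 0.612 0.272 0 0 -0.101;0.468 0.612 0.272 0 0 -0.101;0.468 0.612 0.272 0 0 -0.101;0.468 0.612 0.272 0 0 -0.101;0.468 0.612 0.272 0 0 -0.101;0.468 0.612 0.272 0 0 -0.101;0.468 0.612 0.272 0 0 -0.101;0.468 0.612 0.272 0 0 -0.101' -0.2; python3 go.py .552 .2417 .038 18
python3 - <<'E'
from h import *
a=snap('top','t1.png');b=snap('scene','s1.png')
o=get_obs()['tool_pos'];print(o,proj('top',[o]),proj('scene',[o]))
cv2.imwrite('pics/c3.png',np.hstack([cv2.resize(i[...,::-1],None,fx=4,fy=4,interpolation=cv2.INTER_CUBIC) for i in(a[140:240,340:435],b[195:295,320:420])]))
E
```

```text
clock: 2.75
tool_pos: [0.5511, 0.2444, 0.1289]
orientation: [180.0, 0.1, 18.0]
force: [-0.1, 0.6, 0.9]
opening: 0.053
gripper_force: 0.0
row [0.0006 0.0092 0.3028] [ 0.0003  0.0006 -0.0002] dist mm 91
[0.55071409 0.24676462 0.13018956] [[383.96818269 198.77726063]] [[351.67100834 220.74517859]]
```

View pics/c3.png

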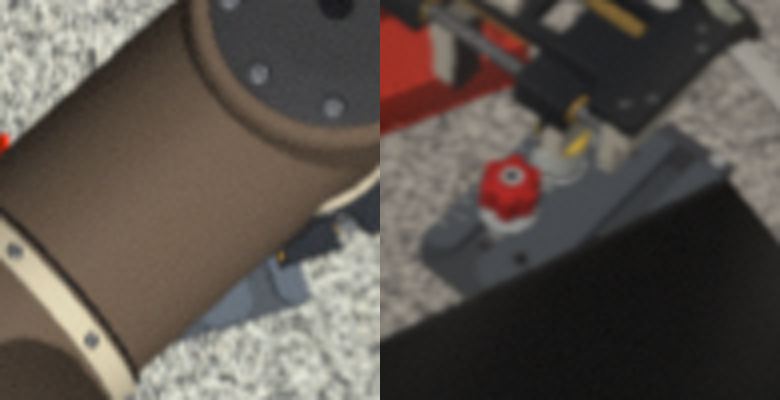

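The scene crop shows the open fingers above the slot, straddling the line of the knob (crop 510,185). The TCP projects to full scene pixel (352,221), which agrees. I'll descend.

```bash
python3 -m inch '0 0.009 0.15 0 0 0;0 0.009 0.25 0 0 0;0 0.009 0.303 0 0 0;0 0.009 0.303 0 0 0;0 0.009 0.303 0 0 0;0 0.009 0.303 0 0 0'; python3 - <<'E'
from h import *
b=snap('scene','s2.png')
print(get_obs()['tool_pos'],get_obs()['force'])
cv2.imwrite('pics/c4.png',cv2.resize(b[195:295,310:420,::-1],None,fx=5,fy=5,interpolation=cv2.INTER_CUBIC))
E
```

```text
clock: 3.35
tool_pos: [0.5521, 0.2456, 0.0409]
orientation: [-180.0, -0.1, 18.3]
force: [-0.6, 0.4, 0.4]
opening: 0.0526
gripper_force: 0.0
[0.55231108 0.24551696 0.04116422] [-0.09082143 -0.54495943  0.40259295]
```

View pics/c4.png

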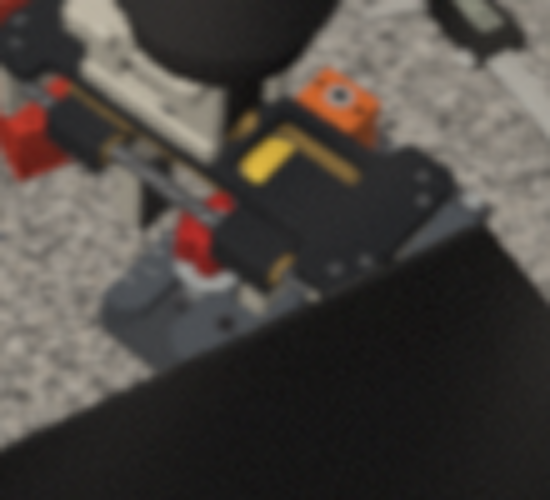

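```bash
python3 -m inch '-0.004 0.012 0.01 0 0 0;-0.004 0.012 0.01 0 0 0;-0.004 0.012 0.01 0 0 0;-0.004 0.012 0.01 0 0 0'; python3 -m inch '0 0 0 0 0 0;0 0 0 0 0 0;0 0 0 0 0 0;0 0 0 0 0 0;0 0 0 0 0 0' 1
```

```text
clock: 3.73
tool_pos: [0.5515, 0.2401, 0.0366]
orientation: [-180.0, -0.0, 18.2]
force: [-0.1, 0.9, -0.5]
opening: 0.0527
gripper_force: 0.0
clock: 4.15
tool_pos: [0.5514, 0.2402, 0.0361]
orientation: [-180.0, -0.0, 18.2]
force: [-0.6, 0.1, -0.0]
opening: 0.0341
gripper_force: 30.0
```

```bash
python3 -m inch '-0.03 0 -0.002 0 0 0;-0.06 0 -0.002 0 0 0;-0.09 0 -0.002 0 0 0;-0.12 0 -0.002 0 0 0;-0.12 0 -0.002 0 0 0'; python3 -m inch '-0.04 0 0 0 0 0;-0.08 0 0 0 0 0;-0.12 0 0 0 0 0;-0.15 0 0 0 0 0;-0.15 0 0 0 0 0;-0.15 0 0 0 0 0'
```

```text
clock: 4.57
tool_pos: [0.5147, 0.2277, 0.0365]
orientation: [180.0, 0.1, 18.2]
force: [-0.1, -0.4, -1.8]
opening: 0.0344
gripper_force: 30.0
clock: 5.07
tool_pos: [0.4744, 0.2151, 0.037]
orientation: [-180.0, -0.0, 18.2]
force: [0.3, 1.0, -1.6]
opening: 0.0341
gripper_force: 30.0
```

```bash
python3 -m inch '0 0 -0.09 0 0 0;0 0 -0.18 0 0 0;0 0 -0.27 0 0 0;0 0 -0.27 0 0 0;0 0 -0.27 0 0 0'; python3 go.py .397 .365 .112 18
```

```text
clock: 5.48
tool_pos: [0.4758, 0.216, 0.1194]
orientation: [-179.9, -0.2, 18.2]
force: [-0.4, -0.6, -3.2]
opening: 0.0348
gripper_force: 30.0
row [-0.0947 -0.5538  0.0252] [-0.0006 -0.0013  0.001 ] dist mm 169
```

```bash
python3 -m inch '-0.03 -0.1 0 0 0 0;-0.05 -0.2 0 0 0 0;-0.07 -0.3 0 0 0 0;-0.09 -0.4 0 0 0 0;-0.095 -0.5 0 0 0 0;-0.095 -0.554 0 0 0 0;-0.095 -0.554 0 0 0 0;-0.095 -0.554 0 0 0 0;-0.095 -0.554 0 0 0 0'; python3 go.py .397 .365 .035 18
```

```text
clock: 6.23
tool_pos: [0.3953, 0.3631, 0.1167]
orientation: [179.9, 0.1, 18.2]
force: [0.6, 0.3, -1.9]
opening: 0.0344
gripper_force: 30.0
row [ 0.0079 -0.0047  0.2722] [0.0004 0.0005 0.0009] dist mm 82
```

```bash
python3 -m inch '0 0 0.08 0 0 0;0 0 0.16 0 0 0;0 0 0.22 0 0 0;0 0 0.25 0 0 0;0 0 0.272 0 0 0;0 0 0.272 0 0 0;0 0 0.272 0 0 0'
```

```text
clock: 6.82
tool_pos: [0.3959, 0.3638, 0.0365]
orientation: [-180.0, -0.0, 18.2]
force: [-0.0, 0.2, -2.7]
opening: 0.0343
gripper_force: 30.0
```

```bash
python3 -m inch '0 0 0.005 0 0 0;0 0 0.008 0 0 0;0 0 0.008 0 0 0;0 0 0.008 0 0 0'
```

```text
clock: 7.15
tool_pos: [0.3955, 0.3641, 0.0341]
orientation: [-180.0, -0.0, 18.2]
force: [0.3, -0.4, -2.1]
opening: 0.0345
gripper_force: 30.0
```

```bash
python3 -m inch '0 0 0 0 0 0;0 0 0 0 0 0;0 0 0 0 0 0;0 0 0 0 0 0;0 0 -0.1 0 0 0;0 0 -0.2 0 0 0;0 0 -0.3 0 0 0;0 0 -0.3 0 0 0;0 0 -0.3 0 0 0' -0.2; python3 go.py .5955 .2545 .115 18
```

```text
clock: 7.9
tool_pos: [0.3961, 0.3651, 0.1258]
orientation: [-179.8, -0.2, 18.2]
force: [-0.8, -0.6, 0.3]
opening: 0.0527
gripper_force: 0.0
row [0.5163 0.5576 0.0359] [-0.001  -0.0011  0.001 ] dist mm 228
```

```bash
python3 -m inch '0.1 0.1 0 0 0 0;0.2 0.2 0 0 0 0;0.3 0.3 0 0 0 0;0.4 0.4 0 0 0 0;0.5 0.5 0 0 0 0;0.516 0.557 0 0 0 0.001;0.516 0.557 0 0 0 0.001;0.516 0.557 0 0 0 0.001;0.516 0.557 0 0 0 0.001;0.516 0.557 0 0 0 0.001'; python3 go.py .5955 .2545 .037 18
```

```text
clock: 8.73
tool_pos: [0.5938, 0.2538, 0.1231]
orientation: [180.0, 0.0, 18.0]
force: [0.5, -0.5, -0.1]
opening: 0.0527
gripper_force: 0.0
row [ 0.0064 -0.0005  0.2872] [0.0001 0.0003 0.0002] dist mm 86
```

```bash
python3 -m inch '0.003 0 0.1 0 0 0;0.003 0 0.2 0 0 0;0.003 0 0.26 0 0 0;0.003 0 0.287 0 0 0;0.003 0 0.287 0 0 0;0.003 0 0.287 0 0 0;0.003 0 0.287 0 0 0'; python3 -m inch '0 0 0 0 0 0;0 0 0 0 0 0;0 0 0 0 0 0;0 0 0 0 0 0;0 0 0 0 0 0' 1
```

```text
clock: 9.32
tool_pos: [0.5962, 0.2547, 0.0392]
orientation: [-180.0, -0.1, 18.0]
force: [-0.0, 0.2, 0.3]
opening: 0.0526
gripper_force: 0.0
clock: 9.73
tool_pos: [0.5959, 0.2539, 0.0382]
orientation: [-180.0, -0.1, 18.0]
force: [0.1, -0.1, 2.0]
opening: 0.0304
gripper_force: 29.8
```

```bash
python3 -m inch '-0.03 0 -0.001 0 0 0;-0.07 0 -0.001 0 0 0;-0.12 0 -0.001 0 0 0;-0.17 0 -0.001 0 0 0;-0.22 0 -0.001 0 0 0;-0.22 0 -0.001 0 0 0'; python3 -m inch '-0.05 0 0 0 0 0;-0.1 0 0 0 0 0;-0.15 0 0 0 0 0;-0.2 0 0 0 0 0;-0.2 0 0 0 0 0;-0.2 0 -0.08 0 0 0;-0.2 0 -0.16 0 0 0;-0.2 0 -0.25 0 0 0;-0.2 0 -0.25 0 0 0;-0.2 0 -0.25 0 0 0'; python3 go.py .457 .361 .12 18
```

```text
clock: 10.23
tool_pos: [0.5304, 0.2323, 0.0382]
orientation: [-180.0, 0.0, 18.0]
force: [-0.8, 0.1, -1.2]
opening: 0.0305
gripper_force: 29.8
clock: 11.07
tool_pos: [0.4766, 0.2154, 0.1142]
orientation: [-179.9, -0.2, 18.0]
force: [-0.1, -0.7, -3.0]
opening: 0.0309
gripper_force: 29.8
row [ 0.0878 -0.4817 -0.0184] [-0.0005 -0.0009 -0.0001] dist mm 147
```

```bash
python3 -m inch '0.02 -0.1 -0.02 0 0 0;0.04 -0.2 -0.02 0 0 0;0.06 -0.3 -0.02 0 0 0;0.088 -0.4 -0.02 0 0 0;0.088 -0.482 -0.02 0 0 0;0.088 -0.482 -0.02 0 0 0;0.088 -0.482 -0.02 0 0 0;0.088 -0.482 -0.02 0 0 0'; python3 go.py .457 .361 .036 18
```

```text
clock: 11.73
tool_pos: [0.4555, 0.3595, 0.1173]
orientation: [179.9, 0.1, 18.0]
force: [-0.2, -0.1, -2.5]
opening: 0.0303
gripper_force: 29.8
row [ 0.007  -0.0035  0.271 ] [ 0.0005  0.0008 -0.    ] dist mm 81
```

```bash
python3 -m inch '0 0 0.08 0 0 0;0 0 0.16 0 0 0;0 0 0.22 0 0 0;0 0 0.25 0 0 0;0 0 0.271 0 0 0;0 0 0.276 0 0 0;0 0 0.276 0 0 0;0 0 0.276 0 0 0;0 0 0.276 0 0 0'
```

```text
clock: 12.48
tool_pos: [0.4565, 0.3607, 0.0369]
orientation: [-180.0, -0.1, 18.0]
force: [-0.0, 0.8, -0.9]
opening: 0.0302
gripper_force: 29.9
```

```bash
python3 -m inch '0 0 0.002 0 0 0;0 0 0.002 0 0 0;0 0 0.002 0 0 0;0 0 0.002 0 0 0;0 0 -0.1 0 0 0;0 0 -0.2 0 0 0;0 0 -0.3 0 0 0;0 0 -0.3 0 0 0;0 0 -0.3 0 0 0' -0.2; python3 go.py .638 .268 .12 18
```

```text
clock: 13.23
tool_pos: [0.4569, 0.3616, 0.1283]
orientation: [-179.8, -0.2, 18.0]
force: [-0.8, 0.4, -0.9]
opening: 0.0527
gripper_force: 0.0
row [0.4777 0.4832 0.0282] [-0.0009 -0.0012 -0.    ] dist mm 204
```

```bash
python3 -m inch '0.1 0.1 0.01 0 0 0;0.2 0.2 0.01 0 0 0;0.3 0.3 0.01 0 0 0;0.4 0.4 0.01 0 0 0;0.478 0.483 0.01 0 0 0;0.478 0.483 0.01 0 0 0;0.478 0.483 0.01 0 0 0;0.478 0.483 0.01 0 0 0;0.478 0.483 0.01 0 0 0'; python3 go.py .638 .268 .038 18
```

```text
clock: 13.98
tool_pos: [0.6362, 0.2671, 0.1224]
orientation: [180.0, 0.1, 18.0]
force: [-0.1, 0.0, 0.4]
opening: 0.0529
gripper_force: 0.0
row [ 0.0071 -0.001   0.2812] [0.0001 0.0004 0.0001] dist mm 84
```

```bash
python3 -m inch '0.002 0 0.1 0 0 0;0.002 0 0.2 0 0 0;0.002 0 0.26 0 0 0;0.002 0 0.281 0 0 0;0.002 0 0.281 0 0 0;0.002 0 0.281 0 0 0;0.002 0 0.281 0 0 0'; python3 -m inch '0 0 0 0 0 0;0 0 0 0 0 0;0 0 0 0 0 0;0 0 0 0 0 0;0 0 0 0 0 0' 1;  python3 -m inch '-0.03 0 -0.001 0 0 0;-0.07 0 -0.001 0 0 0;-0.12 0 -0.001 0 0 0;-0.17 0 -0.001 0 0 0;-0.22 0 -0.001 0 0 0;-0.27 0 -0.001 0 0 0;-0.27 0 -0.001 0 0 0'
```

```text
clock: 14.57
tool_pos: [0.6385, 0.2681, 0.0407]
orientation: [-180.0, -0.1, 18.1]
force: [-0.0, 0.9, 0.6]
opening: 0.0525
gripper_force: 0.0
clock: 14.98
tool_pos: [0.6382, 0.2672, 0.0395]
orientation: [-180.0, -0.1, 18.0]
force: [-0.4, 0.5, 2.9]
opening: 0.0321
gripper_force: 30.0
clock: 15.57
tool_pos: [0.5585, 0.2417, 0.0395]
orientation: [-179.9, -0.0, 18.0]
force: [-2.5, 2.1, 0.0]
opening: 0.0316
gripper_force: 30.0
```

```bash
python3 -m inch '-0.05 0 0 0 0 0;-0.1 0 0 0 0 0;-0.15 0 0 0 0 0;-0.2 0 0 0 0 0;-0.25 0 0 0 0 0;-0.29 0 0 0 0 0;-0.29 0 -0.08 0 0 0;-0.29 0 -0.18 0 0 0;-0.29 0 -0.3 0 0 0;-0.29 0 -0.3 0 0 0'
python3 - <<'E'
import numpy as np
# case: centre avg top/scene, yaw -94.6 ; opening middle at case y=+24
a=np.deg2rad(-94.6); c=np.array([.572,.3825]); print(c+.024*np.array([-np.sin(a),np.cos(a)]))
E
```

```text
clock: 16.4
tool_pos: [0.481, 0.2171, 0.1354]
orientation: [-179.9, -0.5, 18.1]
force: [1.7, 0.9, 0.2]
opening: 0.0319
gripper_force: 30.0
[0.59592269 0.38057523]
```

```bash
python3 go.py .548 .3844 .13 18
```

```text
row [ 0.385  -0.461   0.0224] [-0.0007 -0.0028  0.0004] dist mm 180
```

```bash
python3 -m inch '0.08 -0.09 0 0 0 0;0.16 -0.18 0 0 0 0;0.24 -0.27 0 0 0 0;0.32 -0.36 0 0 0 0;0.385 -0.461 0 0 0 0;0.385 -0.461 0 0 0 0;0.385 -0.461 0 0 0 0;0.385 -0.461 0 0 0 0'; python3 go.py .548 .3844 .0425 18; python3 - <<'E'
from h import *
b=snap('scene','s3.png')
cv2.imwrite('pics/c5.png',cv2.resize(b[150:290,240:410,::-1],None,fx=4,fy=4,interpolation=cv2.INTER_CUBIC))
E
```

```text
clock: 17.07
tool_pos: [0.5446, 0.3818, 0.1278]
orientation: [179.9, 0.1, 18.0]
force: [-0.3, -0.1, -1.6]
opening: 0.0322
gripper_force: 30.0
row [ 0.0141 -0.005   0.2844] [ 0.0004  0.0007 -0.0001] dist mm 85
```

View pics/c5.png

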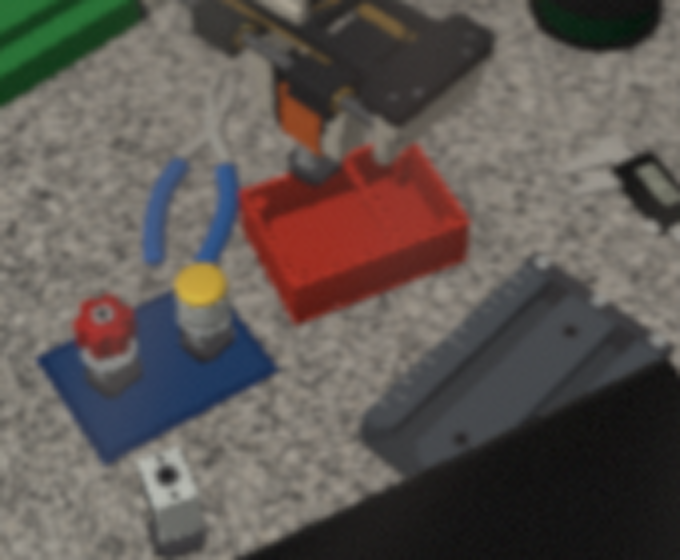

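The scene crop shows the clamp (105,345) and the rest (203,310) upright on the mat. The stop hangs over the case's near opening, with the bar at about (370,190) on the far side, as expected.

```bash
python3 -m inch '0.004 0 0.08 0 0 0;0.004 0 0.16 0 0 0;0.004 0 0.22 0 0 0;0.004 0 0.26 0 0 0;0.004 0 0.282 0 0 0;0.004 0 0.282 0 0 0;0.004 0 0.282 0 0 0;0.004 0 0.282 0 0 0'
```

```text
clock: 17.78
tool_pos: [0.547, 0.3832, 0.0459]
orientation: [-179.9, -0.1, 18.0]
force: [0.5, 1.3, -0.7]
opening: 0.0318
gripper_force: 30.0
```

```bash
python3 -m inch '0 0 0.006 0 0 0;0 0 0.012 0 0 0;0 0 0.012 0 0 0;0 0 0.012 0 0 0'; python3 -m inch '0 0 0 0 0 0;0 0 0 0 0 0;0 0 0 0 0 0;0 0 0 0 0 0;0 0 -0.1 0 0 0;0 0 -0.2 0 0 0;0 0 -0.3 0 0 0;0 0 -0.3 0 0 0;0 0 -0.3 0 0 0' 0; python3 go.py .384 .2517 .13 -4
```

```text
clock: 18.12
tool_pos: [0.5463, 0.3827, 0.041]
orientation: [-180.0, -0.0, 18.0]
force: [-0.5, -0.5, -1.9]
opening: 0.0317
gripper_force: 30.0
clock: 18.87
tool_pos: [0.5473, 0.3839, 0.1335]
orientation: [-179.9, -0.2, 18.0]
force: [-0.9, -0.4, -0.4]
opening: 0.044
gripper_force: 0.0
row [-0.6538  0.2508  0.0084] [-0.001  -0.0012  0.1222] dist mm 210
```

```bash
python3 -m inch '-0.1 0.04 0 0 0 0.02;-0.2 0.08 0 0 0 0.04;-0.3 0.12 0 0 0 0.06;-0.4 0.16 0 0 0 0.08;-0.5 0.2 0 0 0 0.1;-0.6 0.24 0 0 0 0.122;-0.654 0.251 0 0 0 0.122;-0.654 0.251 0 0 0 0.122;-0.654 0.251 0 0 0 0.122;-0.654 0.251 0 0 0 0.122' -0.2; python3 go.py .384 .2517 .035 -4; python3 - <<'E'
from h import *
b=snap('scene','s4.png')
print(fit) if 0 else None
print(meas('scene','new_stop',[.384,.2517,-4]))
cv2.imwrite('pics/c6.png',cv2.resize(b[150:310,240:400,::-1],None,fx=3.7,fy=3.7,interpolation=cv2.INTER_CUBIC))
E
```

```text
clock: 19.7
tool_pos: [0.3833, 0.251, 0.1308]
orientation: [-180.0, -0.0, -3.9]
force: [0.1, 0.0, 0.5]
opening: 0.0527
gripper_force: 0.0
row [ 0.0021 -0.0025  0.3194] [-0.0001 -0.0001  0.0004] dist mm 96
(array([385.82, 251.95, -15.74]), np.float64(0.569))
```

View pics/c6.png

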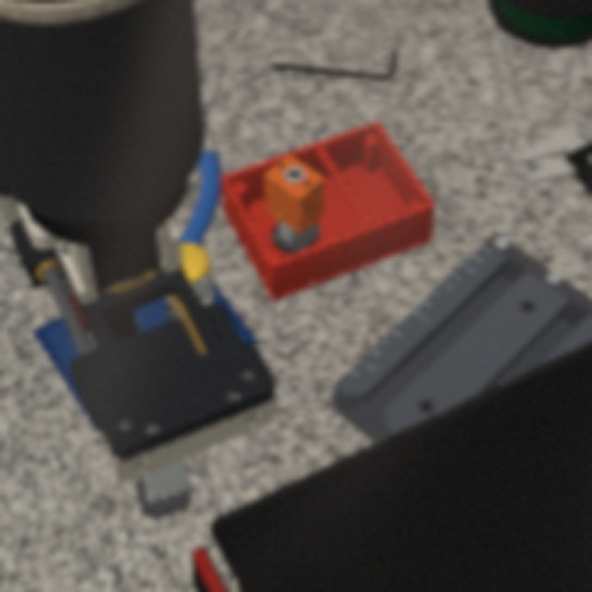

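The orange stop stands upright in the case at about (295,205), and the gripper is over the aluminium stop at (165,490). I'll descend and grip it.

```bash
python3 -m inch '0.002 -0.002 0.1 0 0 0;0.002 -0.002 0.2 0 0 0;0.002 -0.002 0.27 0 0 0;0.002 -0.002 0.31 0 0 0;0.002 -0.002 0.325 0 0 0;0.002 -0.002 0.325 0 0 0;0.002 -0.002 0.325 0 0 0;0.002 -0.002 0.325 0 0 0'; python3 -m inch '0 0 0 0 0 0;0 0 0 0 0 0;0 0 0 0 0 0;0 0 0 0 0 0;0 0 0 0 0 0' 1
```

```text
clock: 20.47
tool_pos: [0.3842, 0.2518, 0.0341]
orientation: [-179.9, -0.0, -4.0]
force: [0.1, 0.8, 1.4]
opening: 0.0528
gripper_force: 0.0
clock: 20.88
tool_pos: [0.3839, 0.2515, 0.0339]
orientation: [-179.9, -0.0, -4.0]
force: [-0.8, 0.9, 3.8]
opening: 0.0316
gripper_force: 30.0
```

```bash
python3 -m inch '0 0 -0.08 0 0 0;0 0 -0.16 0 0 0;0 0 -0.25 0 0 0;0 0 -0.28 0 0 0;0 0 -0.28 0 0 0;0 0 -0.28 0 0 0'; python3 go.py .4763 .2152 .115 18
```

```text
clock: 21.38
tool_pos: [0.3832, 0.2508, 0.1169]
orientation: [-180.0, 0.0, -4.0]
force: [0.1, -0.9, -2.7]
opening: 0.0319
gripper_force: 30.0
row [0.3179 0.0969 0.0062] [-2.000e-04  1.000e-04 -1.222e-01] dist mm 100
```

```bash
python3 -c "
from h import *
print([get_obs()[k] for k in('tool_pos','orientation','force')])"; python3 go.py .4763 .2152 .115 18
```

```text
[array([0.38318864, 0.25084561, 0.11691929]), array([-1.79969729e+02,  2.08420975e-02, -4.00079176e+00]), array([ 0.07494013, -0.89678387, -2.71944039])]
row [0.3179 0.0969 0.0062] [-2.000e-04  1.000e-04 -1.222e-01] dist mm 100
```

```bash
python3 -m inch '0.08 0.025 0 0 0 -0.03;0.16 0.05 0 0 0 -0.06;0.24 0.075 0 0 0 -0.09;0.318 0.097 0 0 0 -0.122;0.318 0.097 0 0 0 -0.122;0.318 0.097 0 0 0 -0.122;0.318 0.097 0 0 0 -0.122;0.318 0.097 0 0 0 -0.122'; python3 go.py .4763 .2152 .0405 18
```

```text
clock: 22.05
tool_pos: [0.4757, 0.2151, 0.1162]
orientation: [180.0, 0.1, 17.9]
force: [0.3, -1.0, -2.1]
opening: 0.0318
gripper_force: 30.0
row [2.700e-03 1.000e-04 2.524e-01] [ 0.0002  0.0007 -0.0003] dist mm 76
```

```bash
python3 -m inch '0.001 0 0.08 0 0 0;0.001 0 0.16 0 0 0;0.001 0 0.22 0 0 0;0.001 0 0.253 0 0 0;0.001 0 0.253 0 0 0;0.001 0 0.253 0 0 0;0.001 0 0.253 0 0 0'; python3 go.py .4763 .2152 .0405 17.9;  python3 go.py .5529 .2398 .0405 17.9
```

```text
clock: 22.63
tool_pos: [0.4775, 0.2163, 0.0425]
orientation: [-180.0, -0.1, 18.0]
force: [0.2, 0.8, -1.8]
opening: 0.0316
gripper_force: 30.0
row [-0.0051  0.0022  0.0067] [-0.0002 -0.0005  0.0007] dist mm 3
row [0.2631 0.0032 0.0071] [-0.0002 -0.0005  0.0007] dist mm 79
```

```bash
python3 -m inch '0.03 0.002 0.005 0 0 0;0.06 0.003 0.005 0 0 0;0.09 0.003 0.005 0 0 0;0.12 0.003 0.005 0 0 0;0.12 0.003 0.005 0 0 0;0.12 0.003 0.005 0 0 0'; python3 -m inch '0.03 0 0 0 0 0;0.06 0 0 0 0 0;0.09 0 0 0 0 0;0.12 0 0 0 0 0;0.15 0 0 0 0 0;0.15 0 0 0 0 0'; python3 go.py .6295 .2645 .0395 17.9
```

```text
clock: 23.13
tool_pos: [0.5134, 0.2273, 0.0403]
orientation: [-179.9, -0.2, 18.0]
force: [1.7, 5.5, -2.6]
opening: 0.0319
gripper_force: 30.0
clock: 23.63
tool_pos: [0.5551, 0.2406, 0.0397]
orientation: [-180.0, -0.0, 18.0]
force: [0.3, 5.0, -3.8]
opening: 0.0319
gripper_force: 30.0
row [0.2604 0.0009 0.0007] [-0.0002 -0.0001  0.0004] dist mm 78
```

```bash
python3 -m inch '0.03 -0.003 0 0 0 0;0.06 -0.003 0 0 0 0;0.09 -0.003 0 0 0 0;0.12 -0.003 0 0 0 0;0.15 -0.003 0 0 0 0;0.18 -0.003 0 0 0 0;0.21 -0.003 0 0 0 0;0.24 -0.003 0 0 0 0;0.24 -0.003 0 0 0 0'; python3 go.py .6382 .2672 .0395 17.9
```

```text
clock: 24.38
tool_pos: [0.6245, 0.2633, 0.0398]
orientation: [180.0, -0.1, 18.0]
force: [0.5, 1.4, -2.0]
opening: 0.0319
gripper_force: 30.0
row [0.0474 0.0019 0.0011] [ 0.     -0.0003  0.0004] dist mm 14
```

```bash
python3 -m inch '0.01 0 0.001 0 0 0;0.02 0 0.001 0 0 0;0.03 0 0.001 0 0 0;0.038 0 0.001 0 0 0;0.038 0 0.001 0 0 0;0.038 0 0.001 0 0 0'; python3 -m inch '0.005 0 0 0 0 0;0.01 0 0 0 0 0;0.01 0 0 0 0 0;0.01 0 0 0 0 0'
```

```text
clock: 24.88
tool_pos: [0.6334, 0.2663, 0.0397]
orientation: [-180.0, 0.0, 18.0]
force: [0.3, -0.1, -2.1]
opening: 0.0319
gripper_force: 30.0
clock: 25.22
tool_pos: [0.6363, 0.2673, 0.0397]
orientation: [-180.0, -0.0, 18.0]
force: [-0.4, 0.4, -3.0]
opening: 0.0316
gripper_force: 30.0
```

```bash
python3 -m inch '0.005 0 0 0 0 0;0.01 0 0 0 0 0;0.01 0 0 0 0 0;0.01 0 0 0 0 0';  python3 -m inch '0.003 0 0 0 0 0;0.006 0 0 0 0 0;0.006 0 0 0 0 0;0.006 0 0 0 0 0'
```

```text
clock: 25.55
tool_pos: [0.6392, 0.2682, 0.0396]
orientation: [180.0, 0.0, 18.0]
force: [-0.1, -0.5, -2.6]
opening: 0.0315
gripper_force: 30.0
clock: 25.88
tool_pos: [0.6404, 0.2685, 0.0395]
orientation: [180.0, 0.1, 18.0]
force: [-1.9, -0.6, -2.3]
opening: 0.032
gripper_force: 30.0
```

Contact is just beginning, so I'll press in.

```bash
python3 -m inch '0.003 0 0 0 0 0;0.006 0 0 0 0 0;0.006 0 0 0 0 0;0.006 0 0 0 0 0';  python3 -m inch '0.003 0 0 0 0 0;0.006 0 0 0 0 0;0.006 0 0 0 0 0;0.006 0 0 0 0 0'
```

```text
clock: 26.22
tool_pos: [0.6407, 0.2684, 0.0392]
orientation: [180.0, 0.2, 18.0]
force: [-6.9, -1.2, 0.8]
opening: 0.0317
gripper_force: 30.0
clock: 26.55
tool_pos: [0.6414, 0.2687, 0.0394]
orientation: [180.0, 0.3, 18.0]
force: [-11.1, -0.6, 5.3]
opening: 0.0315
gripper_force: 30.0
```

```bash
python3 -m inch '0 0 0.002 0 0 0;0 0 0.002 0 0 0';  python3 -m inch '0 0 0 0 0 0;0 0 0 0 0 0;0 0 0 0 0 0;0 0 0 0 0 0;0 0 -0.1 0 0 0;0 0 -0.2 0 0 0;0 0 -0.3 0 0 0;0 0 -0.3 0 0 0;0 0 -0.3 0 0 0' -0.2; python3 go.py .4565 .3607 .12 18
```

```text
clock: 26.72
tool_pos: [0.6415, 0.2687, 0.0393]
orientation: [180.0, 0.3, 18.0]
force: [-12.5, -1.6, 9.3]
opening: 0.0318
gripper_force: 30.0
clock: 27.47
tool_pos: [0.6458, 0.2707, 0.1319]
orientation: [-179.9, -0.3, 18.0]
force: [-0.6, 0.5, -0.0]
opening: 0.0528
gripper_force: 0.0
row [-0.5077 -0.4801  0.0377] [-0.0005 -0.0016 -0.    ] dist mm 210
```

```bash
python3 -m inch '-0.1 -0.1 0 0 0 0;-0.2 -0.2 0 0 0 0;-0.3 -0.3 0 0 0 0;-0.4 -0.4 0 0 0 0;-0.508 -0.48 0.01 0 0 0;-0.508 -0.48 0.01 0 0 0;-0.508 -0.48 0.01 0 0 0;-0.508 -0.48 0.01 0 0 0;-0.508 -0.48 0.01 0 0 0'; python3 - <<'E'
from h import *
b=snap('scene','s5.png')
for t,x0 in (('rest',[.4565,.3607,18]),('clamp',[.3955,.3641,18]),('new_stop',[.6413,.2687,18])): print(t,meas('scene',t,x0,.005 if t=='new_stop' else .003,False))
cv2.imwrite('pics/c7.png',cv2.resize(b[180:300,250:410,::-1],None,fx=4,fy=4,interpolation=cv2.INTER_CUBIC))
E
python3 go.py .4565 .3607 .037 18
```

```text
clock: 28.22
tool_pos: [0.4556, 0.3595, 0.1257]
orientation: [180.0, 0.0, 17.9]
force: [0.7, 0.9, 0.2]
opening: 0.0526
gripper_force: 0.0
rest (array([455.08, 351.19,  21.9 ]), np.float64(0.278))
clamp (array([396.71, 358.07,  19.25]), np.float64(0.161))
new_stop (array([641.36, 269.71,  17.02]), np.float64(0.239))
row [ 0.0043 -0.0044  0.2956] [ 0.0001  0.0001 -0.0006] dist mm 89
```

View pics/c7.png

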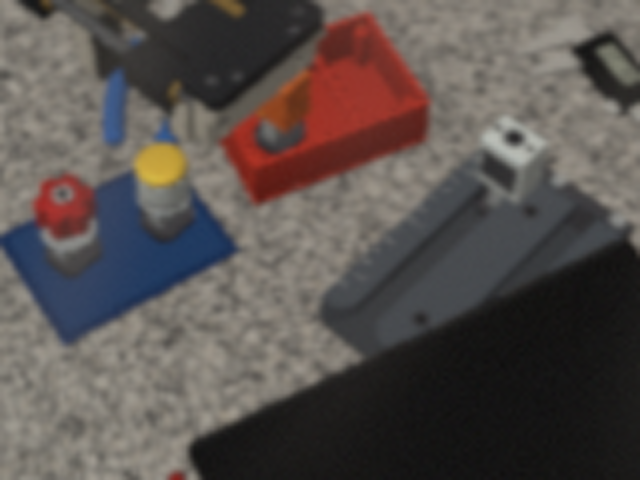

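The scene crop shows the aluminium stop upright at the slot's closed end (515,160). The rest and clamp stand on the mat and the orange stop is in the case. Next I'll grip the rest.

```bash
python3 -m inch '0.001 0 0.1 0 0 0;0.001 0 0.2 0 0 0;0.001 0 0.26 0 0 0;0.001 0 0.294 0 0 0;0.001 0 0.294 0 0 0;0.001 0 0.294 0 0 0;0.001 0 0.294 0 0 0'; python3 -m inch '0 0 0 0 0 0;0 0 0 0 0 0;0 0 0 0 0 0;0 0 0 0 0 0;0 0 0 0 0 0' 1; python3 -m inch '0 0 -0.08 0 0 0;0 0 -0.16 0 0 0;0 0 -0.25 0 0 0;0 0 -0.28 0 0 0;0 0 -0.28 0 0 0;0 0 -0.28 0 0 0;0 0 -0.28 0 0 0'; python3 go.py .476 .2158 .12 18
```

```text
clock: 29.0
tool_pos: [0.456, 0.3605, 0.039]
orientation: [-180.0, -0.1, 18.0]
force: [-0.2, -0.3, 0.2]
opening: 0.0522
gripper_force: 0.0
clock: 29.42
tool_pos: [0.4553, 0.3602, 0.0385]
orientation: [-180.0, -0.1, 18.0]
force: [-0.3, 0.1, 2.7]
opening: 0.0305
gripper_force: 30.0
clock: 30.0
tool_pos: [0.4543, 0.359, 0.1203]
orientation: [179.9, 0.1, 18.0]
force: [-0.1, -0.1, -1.4]
opening: 0.0304
gripper_force: 30.0
row [-0.0785  0.4764  0.0017] [ 0.0003  0.0007 -0.0002] dist mm 145
```

```bash
python3 -m inch '-0.02 0.1 0 0 0 0;-0.04 0.2 0 0 0 0;-0.06 0.3 0 0 0 0;-0.078 0.4 0 0 0 0;-0.078 0.475 0 0 0 0;-0.078 0.475 0 0 0 0;-0.078 0.475 0 0 0 0;-0.078 0.475 0 0 0 0'; python3 go.py .476 .216 .042 18
```

```text
clock: 30.67
tool_pos: [0.4766, 0.2169, 0.1209]
orientation: [180.0, 0.1, 18.0]
force: [-0.0, 0.3, -1.7]
opening: 0.0305
gripper_force: 30.0
row [-0.0024  0.0022  0.2629] [ 0.0002  0.0005 -0.0003] dist mm 79
```

```bash
python3 -m inch '-0.002 0.002 0.08 0 0 0;-0.002 0.002 0.16 0 0 0;-0.002 0.002 0.22 0 0 0;-0.002 0.002 0.264 0 0 0;-0.002 0.002 0.264 0 0 0;-0.002 0.002 0.264 0 0 0;-0.002 0.002 0.264 0 0 0;-0.002 0.002 0.264 0 0 0'; python3 go.py .5147 .2284 .0415 18
```

```text
clock: 31.33
tool_pos: [0.477, 0.2172, 0.0436]
orientation: [-180.0, -0.1, 18.0]
force: [1.2, -0.2, -1.0]
opening: 0.0306
gripper_force: 30.0
row [0.131  0.0035 0.0072] [-0.0002 -0.0005  0.0002] dist mm 39
```

```bash
python3 -m inch '0.03 0.002 0.005 0 0 0;0.06 0.002 0.005 0 0 0;0.09 0.002 0.005 0 0 0;0.12 0.002 0.005 0 0 0;0.12 0.002 0.005 0 0 0;0.12 0.002 0.005 0 0 0'; python3 -m inch '0.03 0 0 0 0 0;0.06 0 0 0 0 0;0.09 0 0 0 0 0;0.12 0 0 0 0 0;0.15 0 0 0 0 0;0.15 0 0 0 0 0;0.15 0 0 0 0 0'; python3 go.py .5947 .2536 .0405 18
```

```text
clock: 31.83
tool_pos: [0.5116, 0.2269, 0.0409]
orientation: [180.0, 0.0, 17.9]
force: [-0.2, 0.5, -1.7]
opening: 0.0304
gripper_force: 30.0
clock: 32.42
tool_pos: [0.5541, 0.2407, 0.0408]
orientation: [180.0, 0.0, 18.0]
force: [-1.3, -1.3, -1.7]
opening: 0.0303
gripper_force: 30.0
row [0.1418 0.0009 0.0009] [ 0.      0.0001 -0.0002] dist mm 43
```

```bash
python3 -m inch '0.03 0 0 0 0 0;0.06 0 0 0 0 0;0.09 0 0 0 0 0;0.12 0 0.001 0 0 0;0.138 0 0.001 0 0 0;0.138 0 0.001 0 0 0;0.138 0 0.001 0 0 0;0.138 0 0.001 0 0 0'; python3 go.py .5947 .2536 .0405 18
```

```text
clock: 33.08
tool_pos: [0.5927, 0.2533, 0.0407]
orientation: [180.0, 0.0, 18.0]
force: [-0.6, 0.3, -1.3]
opening: 0.0308
gripper_force: 30.0
row [0.0066 0.0011 0.0005] [ 0.      0.0002 -0.0001] dist mm 2
```

```bash
python3 -m inch '0.006 0 0.001 0 0 0;0.006 0 0.002 0 0 0;0.006 0 0.002 0 0 0;0.006 0 0.002 0 0 0';  python3 -m inch '0 0 0 0 0 0;0 0 0 0 0 0;0 0 0 0 0 0;0 0 0 0 0 0;0 0 -0.1 0 0 0;0 0 -0.2 0 0 0;0 0 -0.3 0 0 0;0 0 -0.3 0 0 0;0 0 -0.3 0 0 0' -0.2; python3 go.py .3957 .3640 .12 18.2
```

```text
clock: 33.42
tool_pos: [0.5947, 0.2541, 0.0405]
orientation: [-180.0, -0.0, 18.0]
force: [-0.1, -0.7, 0.4]
opening: 0.03
gripper_force: 30.0
clock: 34.17
tool_pos: [0.5959, 0.2549, 0.1327]
orientation: [-179.9, -0.3, 18.0]
force: [-1.1, 0.3, -1.2]
opening: 0.0526
gripper_force: 0.0
row [-0.5226 -0.5518  0.0408] [-0.0005 -0.0014 -0.0012] dist mm 228
```

```bash
python3 -m inch '-0.1 -0.1 0 0 0 0;-0.2 -0.2 0 0 0 0;-0.3 -0.3 0 0 0 0;-0.4 -0.4 0 0 0 0;-0.5 -0.5 0.01 0 0 0;-0.523 -0.552 0.02 0 0 -0.001;-0.523 -0.552 0.02 0 0 -0.001;-0.523 -0.552 0.02 0 0 -0.001;-0.523 -0.552 0.02 0 0 -0.001;-0.523 -0.552 0.02 0 0 -0.001'; python3 go.py .3957 .364 .0345 18.2
```

```text
clock: 35.0
tool_pos: [0.3949, 0.3626, 0.1238]
orientation: [180.0, 0.0, 18.1]
force: [-0.2, 0.1, -0.8]
opening: 0.053
gripper_force: 0.0
row [ 0.0043 -0.0039  0.2976] [ 0.0002  0.0002 -0.0005] dist mm 89
```

```bash
python3 -m inch '0.001 -0.001 0.1 0 0 0;0.001 -0.001 0.2 0 0 0;0.001 -0.001 0.26 0 0 0;0.001 -0.001 0.298 0 0 0;0.001 -0.001 0.3 0 0 0;0.001 -0.001 0.3 0 0 0;0.001 -0.001 0.3 0 0 0;0.001 -0.001 0.3 0 0 0'; python3 -m inch '0 0 0 0 0 0;0 0 0 0 0 0;0 0 0 0 0 0;0 0 0 0 0 0;0 0 0 0 0 0' 1; python3 -m inch '0 0 -0.08 0 0 0;0 0 -0.16 0 0 0;0 0 -0.25 0 0 0;0 0 -0.28 0 0 0;0 0 -0.28 0 0 0;0 0 -0.28 0 0 0;0 0 -0.28 0 0 0'; python3 go.py .476 .216 .12 18.2
```

```text
clock: 35.67
tool_pos: [0.3954, 0.364, 0.0353]
orientation: [-179.9, -0.1, 18.1]
force: [-0.1, 0.6, -0.7]
opening: 0.0531
gripper_force: 0.0
clock: 36.08
tool_pos: [0.3948, 0.3639, 0.0347]
orientation: [-180.0, -0.0, 18.2]
force: [-0.0, 0.2, 4.1]
opening: 0.0344
gripper_force: 30.0
clock: 36.67
tool_pos: [0.3939, 0.3626, 0.1167]
orientation: [179.9, 0.1, 18.1]
force: [-0.4, 0.0, -2.1]
opening: 0.0343
gripper_force: 30.0
row [ 0.108   0.5495 -0.0105] [ 0.0004  0.0007 -0.0003] dist mm 168
```

```bash
python3 -m inch '0.02 0.1 0 0 0 0;0.04 0.2 0 0 0 0;0.06 0.3 0 0 0 0;0.08 0.4 0 0 0 0;0.108 0.5 0 0 0 0;0.108 0.547 0 0 0 0;0.108 0.547 0 0 0 0;0.108 0.547 0 0 0 0;0.108 0.547 0 0 0 0'; python3 go.py .476 .2163 .038 18.2
```

```text
clock: 37.42
tool_pos: [0.4761, 0.2175, 0.1171]
orientation: [180.0, 0.1, 18.1]
force: [-0.3, 0.0, -1.8]
opening: 0.0346
gripper_force: 30.0
row [-0.0011  0.0036  0.2638] [ 0.0002  0.0006 -0.0003] dist mm 79
```

```bash
python3 -m inch '-0.002 0.003 0.08 0 0 0;-0.002 0.003 0.16 0 0 0;-0.002 0.003 0.22 0 0 0;-0.002 0.003 0.267 0 0 0;-0.002 0.003 0.267 0 0 0;-0.002 0.003 0.267 0 0 0;-0.002 0.003 0.267 0 0 0;-0.002 0.003 0.267 0 0 0'; python3 go.py .5116 .2269 .0375 18
```

```text
clock: 38.08
tool_pos: [0.4768, 0.2176, 0.0392]
orientation: [-180.0, -0.1, 18.2]
force: [-0.1, -0.5, -2.1]
opening: 0.0346
gripper_force: 30.0
row [0.1199 0.0068 0.0058] [-0.0002 -0.0005  0.0012] dist mm 36
```

```bash
python3 -m inch '0.025 0.005 0.004 0 0 0;0.05 0.006 0.004 0 0 0;0.075 0.006 0.004 0 0 0;0.1 0.006 0.004 0 0 0;0.12 0.006 0.004 0 0 0;0.12 0.006 0.004 0 0 0;0.12 0.006 0.004 0 0 0'; python3 go.py .5507 .2398 .037 18
```

```text
clock: 38.67
tool_pos: [0.5116, 0.2263, 0.0368]
orientation: [-180.0, -0.0, 18.1]
force: [-0.3, 0.5, -1.7]
opening: 0.0344
gripper_force: 30.0
row [ 0.138  -0.0022 -0.0006] [-0.     -0.0001  0.0008] dist mm 41
```

```bash
python3 -m inch '0.03 -0.001 0 0 0 0;0.06 -0.002 0 0 0 0;0.09 -0.002 0 0 0 0;0.12 -0.002 0 0 0 0;0.134 -0.002 0 0 0 0;0.134 -0.002 0 0 0 0;0.134 -0.002 0 0 0 0;0.134 -0.002 0 0 0 0'; python3 go.py .5507 .2398 .0365 18
```

```text
clock: 39.33
tool_pos: [0.5492, 0.2394, 0.037]
orientation: [-180.0, -0.0, 18.2]
force: [0.2, 0.4, 0.4]
opening: 0.0345
gripper_force: 30.0
row [0.0051 0.0002 0.0017] [-0.0001 -0.0002  0.0009] dist mm 2
```

```bash
python3 -m inch '0.005 0 0 0 0 0;0.005 0 0.001 0 0 0;0.005 0 0.001 0 0 0;0.005 0 0.001 0 0 0';  python3 -m inch '0 0 0 0 0 0;0 0 0 0 0 0;0 0 0 0 0 0;0 0 0 0 0 0;0 0 -0.1 0 0 0;0 0 -0.2 0 0 0;0 0 -0.3 0 0 0;0 0 -0.4 0 0 0;0 0 -0.4 0 0 0' -0.2; python3 -m inch '-0.1 -0.1 0 0 0 0;-0.2 -0.2 0 0 0 0;-0.3 -0.3 0 0 0 0;-0.4 -0.4 0 0 0 0;-0.4 -0.5 0 0 0 0;-0.4 -0.6 0 0 0 0;-0.4 -0.7 0 0 0 0;-0.4 -0.8 0 0 0 0;-0.4 -0.9 0 0 0 0;-0.4 -0.9 0 0 0 0'
python3 - <<'E'
from h import *
a=snap('top','t9.png');b=snap('scene','s9.png')
for n in('top','scene'):
  for t,x0 in(('clamp',[.5514,.2402,18]),('rest',[.5958,.2538,18]),('new_stop',[.6414,.2687,18])): print(n,t,meas(n,t,x0,.005,False))
cv2.imwrite('pics/c8.png',np.hstack([cv2.resize(i[...,::-1],(400,400),interpolation=cv2.INTER_CUBIC) for i in(a[140:270,300:430],b[170:310,270:410])]))
E
```

```text
clock: 39.67
tool_pos: [0.5501, 0.2396, 0.037]
orientation: [180.0, 0.0, 18.2]
force: [-2.4, -1.0, 4.5]
opening: 0.0344
gripper_force: 30.0
clock: 40.42
tool_pos: [0.5535, 0.2415, 0.1632]
orientation: [-179.9, -0.5, 18.2]
force: [1.2, 0.5, 0.6]
opening: 0.053
gripper_force: 0.0
clock: 41.25
tool_pos: [0.3512, 0.4634, 0.1562]
orientation: [-179.9, -0.1, 18.3]
force: [0.9, 0.7, 1.4]
opening: 0.0523
gripper_force: 0.0
top clamp (array([546.13, 239.84,  23.07]), np.float64(0.153))
top rest (array([596.63, 253.45,  14.37]), np.float64(0.13))
top new_stop (array([639.71, 265.55,  20.14]), np.float64(0.122))
scene clamp (array([546.67, 236.71,  20.4 ]), np.float64(0.196))
scene rest (array([597.58, 254.7 ,  15.21]), np.float64(0.11))
scene new_stop (array([642.5 , 270.77,  22.66]), np.float64(0.254))
```

View pics/c8.png

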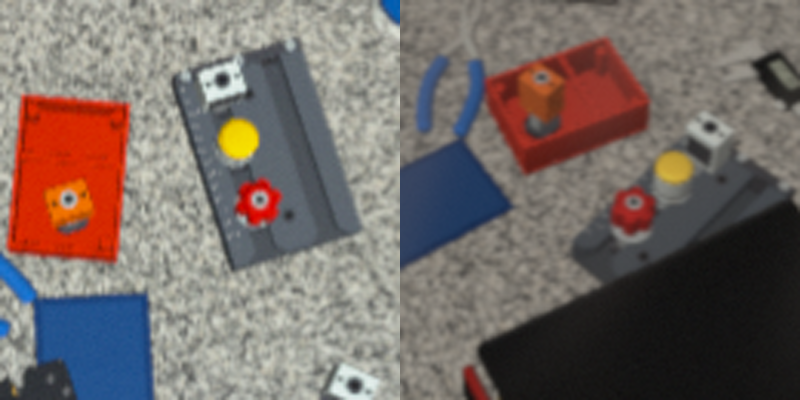

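All the parts are in and upright. The clamp's fit suggests it may sit about 5 mm short, so I'll compare it directly with the starting pictures.

```bash
python3 - <<'E'
from h import *
def cen(f,box,k):
    im=cv2.imread('pics/'+f)[:,:,::-1].astype(int); l,t,r,b=box; c=im[t:b,l:r]; R,G,B=c[...,0],c[...,1],c[...,2]
    m=(R>120)&(G<70)&(B<80) if k=='clamp' else (R>140)&(G>100)&(B<70)
    v,u=np.nonzero(m); return np.array([u.mean()+l,v.mean()+t]),m.sum()
for k,z in(('clamp',.055),('rest',.062)):
  for n,f0,f1,bt in(('top','top0.png','t9.png',dict(clamp=(370,192,396,218),rest=(364,174,390,197))),('scene','scene0.png','s9.png',dict(clamp=(340,230,362,252),rest=(355,220,375,240)))):
    (a,na),(b,nb)=cen(f0,bt[k],k),cen(f1,bt[k],k); d=(atz(n,b,z)-atz(n,a,z))[:2]*1e3; u=np.array([.951,.309])
    print(k,n,a.round(1),b.round(1),na,nb,'along',(d@u).round(1),'across',(d@[-.309,.951]).round(1))
E
```

```text
clamp top [382.3 203.3] [383.5 205.2] 129 124 along -5.0 across -1.2
clamp scene [352.  240.1] [350.8 242.3] 94 98 along -6.2 across -1.7
rest top [376.6 184.8] [377.  184.5] 129 130 along 0.3 across -1.1
rest scene [365.1 227.8] [365.4 228. ] 108 104 along -0.0 across -1.0
```

```bash
python3 go.py .547 .2388 .155 18.2
```

```text
row [0.3884 0.8964 0.0059] [-0.0001 -0.     -0.0005] dist mm 293
```

```bash
python3 -m inch '0.04 0.1 0 0 0 0;0.08 0.2 0 0 0 0;0.12 0.3 0 0 0 0;0.16 0.4 0 0 0 0;0.2 0.5 0 0 0 0;0.25 0.6 0 0 0 0;0.3 0.7 0 0 0 0;0.35 0.8 0 0 0 0;0.388 0.896 0 0 0 0;0.388 0.896 0 0 0 0';python3 -m inch '0 0 0.1 0 0 0;0 0 0.2 0 0 0;0 0 0.2 0 0 0;0 0 0.2 0 0 0;0 0 0.2 0 0 0'; python3 go.py .547 .2388 .037 18.2
```

```text
clock: 42.48
tool_pos: [0.5492, 0.2356, 0.1566]
orientation: [180.0, -0.0, 17.9]
force: [-0.2, 1.0, 0.2]
opening: 0.0524
gripper_force: 0.0
clock: 42.9
tool_pos: [0.5474, 0.2401, 0.0981]
orientation: [180.0, -0.1, 18.2]
force: [0.3, 0.3, 0.8]
opening: 0.0528
gripper_force: 0.0
row [-0.003   0.0036  0.2038] [ 0.     -0.0004 -0.0001] dist mm 61
```

```bash
python3 -m inch '-0.005 0.002 0.08 0 0 0;-0.006 0.002 0.15 0 0 0;-0.006 0.002 0.2 0 0 0;-0.006 0.002 0.208 0 0 0;-0.006 0.002 0.208 0 0 0;-0.006 0.002 0.208 0 0 0;-0.006 0.002 0.208 0 0 0'; python3 -m inch '0 0 0 0 0 0;0 0 0 0 0 0;0 0 0 0 0 0;0 0 0 0 0 0;0 0 0 0 0 0' 1
```

```text
clock: 43.48
tool_pos: [0.5462, 0.2395, 0.0362]
orientation: [-179.9, -0.2, 18.2]
force: [-0.1, -1.0, 0.9]
opening: 0.0525
gripper_force: 0.0
clock: 43.9
tool_pos: [0.5454, 0.2387, 0.0348]
orientation: [-180.0, -0.0, 18.2]
force: [-0.8, -1.2, 4.6]
opening: 0.0347
gripper_force: 30.0
```

```bash
python3 -m inch '0.005 0 -0.002 0 0 0;0.01 0 -0.002 0 0 0;0.015 0 -0.002 0 0 0;0.019 0 -0.002 0 0 0;0.019 0 -0.002 0 0 0;0.019 0 -0.002 0 0 0;0.019 0 -0.002 0 0 0'; python3 -m inch '0 0 0 0 0 0;0 0 0 0 0 0;0 0 0 0 0 0;0 0 0 0 0 0;0 0 -0.1 0 0 0;0 0 -0.2 0 0 0;0 0 -0.3 0 0 0;0 0 -0.4 0 0 0;0 0 -0.4 0 0 0' -0.2; python3 -m inch '-0.1 -0.1 0 0 0 0;-0.2 -0.2 0 0 0 0;-0.3 -0.3 0 0 0 0;-0.4 -0.4 0 0 0 0;-0.4 -0.5 0 0 0 0;-0.4 -0.6 0 0 0 0;-0.4 -0.7 0 0 0 0;-0.4 -0.8 0 0 0 0;-0.4 -0.9 0 0 0 0;-0.4 -0.9 0 0 0 0'
python3 - <<'E'
from h import *
snap('top','t10.png');snap('scene','s10.png')
def cen(f,box,k):
    im=cv2.imread('pics/'+f)[:,:,::-1].astype(int); l,t,r,b=box; c=im[t:b,l:r]; R,G,B=c[...,0],c[...,1],c[...,2]
    m=(R>120)&(G<70)&(B<80) if k=='clamp' else (R>140)&(G>100)&(B<70)
    v,u=np.nonzero(m); return np.array([u.mean()+l,v.mean()+t]),m.sum()
for k,z in(('clamp',.055),('rest',.062)):
  for n,f0,f1,bt in(('top','top0.png','t10.png',dict(clamp=(370,192,396,218),rest=(364,174,390,197))),('scene','scene0.png','s10.png',dict(clamp=(340,230,362,252),rest=(355,220,375,240)))):
    (a,na),(b,nb)=cen(f0,bt[k],k),cen(f1,bt[k],k); d=(atz(n,b,z)-atz(n,a,z))[:2]*1e3; u=np.array([.951,.309])
    print(k,n,a.round(1),b.round(1),na,nb,'along',(d@u).round(1),'across',(d@[-.309,.951]).round(1))
b=cv2.imread('pics/s10.png');a=cv2.imread('pics/t10.png')
cv2.imwrite('pics/c9.png',np.hstack([cv2.resize(i,(400,400),interpolation=cv2.INTER_CUBIC) for i in(a[140:270,300:430],b[170:310,270:410])]))
E
```

```text
clock: 44.48
tool_pos: [0.5508, 0.2405, 0.0348]
orientation: [-180.0, -0.0, 18.2]
force: [-0.8, -0.2, 1.3]
opening: 0.0343
gripper_force: 30.0
clock: 45.23
tool_pos: [0.5536, 0.2422, 0.1616]
orientation: [-179.9, -0.6, 18.2]
force: [1.3, 1.2, 1.3]
opening: 0.0523
gripper_force: 0.0
clock: 46.07
tool_pos: [0.3513, 0.4641, 0.1546]
orientation: [-179.9, -0.1, 18.3]
force: [0.6, 0.2, 1.2]
opening: 0.053
gripper_force: 0.0
clamp top [382.3 203.3] [382.9 202.8] 129 126 along 0.7 across -1.7
clamp scene [352.  240.1] [352.7 240.4] 94 103 along 0.5 across -1.7
rest top [376.6 184.8] [377.  184.5] 129 130 along 0.3 across -1.1
rest scene [365.1 227.8] [365.5 228.1] 108 104 along -0.0 across -1.3
```

View pics/c9.png

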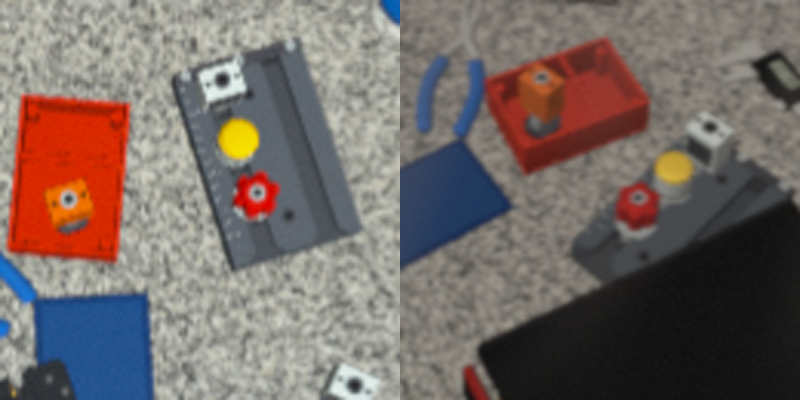

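Clamp and rest are within 1 mm along the slot of where they started. Both are upright, the aluminium stop is home, the orange stop is in the case and the arm is clear. I'll hand it in.

```bash
python3 -c "
from plant import *
print(close_job())"
```

```text
the job is handed in; nothing more can be done
None
```

The job is done and handed in at about 46 s: the aluminium stop is pressed home, the clamp and rest stand upright within 1 mm along the slot of their old places (up to 1.7 mm sideways), the orange stop is in the red case, and I did not touch the caliper, pliers or jar.

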